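# Take the last end cap out of a tilt-out parts bin

### The arm

A 6-joint arm with a two-finger parallel gripper is mounted at the origin on a cart in front of the work surface, level with it; the furniture and walls round the work are solid. World frame = base frame: x ahead of the robot, y to its left, z up, the work surface at z = 0. Lengths are in m, angles in rad, forces in N, time in s.
With the tool pointing down it reaches from about 0.375 to 0.825 m from the base axis. Payload 5.5 kg.
Tool frame: the origin (TCP) lies on the centre line of the jaws, within the pads' length; the fingertips stand 11 mm ahead of it and the grasp point (between the pads) lies 8 mm behind it (arm.nose_length is the y of the fingertips in the tool frame, in m); y points along the fingers, x is the direction in which the jaws open and shut, and the axes are right-handed (so a half turn about y gives the same grasp; the last joint's range is limited). The gripper opens to 85 mm and grips with 20 to 120 N. Pads are 22 mm wide; open, the fingers measure 114 mm over their backs; the gripper's body (76 mm by 85 mm) begins 54 mm behind the grasp point. The pads swing forward as they close: fully open they stand 13 mm farther back than shut.
Start: joints at [-1.292, 0.314, -0.047, 1.21, 0, 1.571], TCP at [0.165, -0.577, 0.242] pointing down, gripper open.
Joint ranges: [-2.67, 2.67], [-0.69, 1.73], [-1.03, 1.25], [-2.08, 2.16], [-1.42, 1.45], [-3.14, 3.14]. Speed limits (rad/s): [2.39, 2.39, 3.01, 3.14, 3.14, 3.14].

### API

Orientations are given as [roll, pitch, yaw] about the fixed x, y, z axes, in that order (R = Rz(yaw) Ry(pitch) Rx(roll)).
In Python, from rig import arm, eyes, finish_job, spotter gives the robot as it stands.
- The arm moves only by the shell command python3 -m inch 'ROWS' [FORCE]. ROWS is JSON, a list of rows, each an object of numbers: "x", "y", "z": the shift along the tool's x, y, z in cm; "yaw": the turn about the tool's y in rad; "gripper": the closure, from 0 (fully open) to 1 (shut). A call has 1 to 8 rows; each row is the pose to reach, as a shift and turn from the pose commanded when the call began, along the tool's axes at that moment; what a row does not reach only later rows make up. A row lasts 1/10 s, in which the tool goes at most 50 mm and 8.59 degrees, less where a joint would pass 70% of its speed; a pose out of reach is approached as far as the arm can. A call with a gripper value outside its range is refused whole. The fingers move at their own pace and stop on an object; FORCE is the grip in N (left out, the last holds). Time passes only in rows, so rows that repeat a pose let the fingers close. It gives the time, the measured TCP pose, the force and the opening at its end, in the units of the state.
- arm.get_obs(): the state, without advancing time (a new reading comes with each control period).
- eyes.read_camera(name): name is "scene" or "top" or "wrist"; returns a dict with "color" (420x560x3 uint8, blue, green, red), "z_map" (420x560 float32, m along the optical axis (not along the pixel's ray), 0 where there is no reading), "fovy" (degrees; the focal length in pixels is half the picture's height over the tangent of half this angle, whatever the lens; pixels are square), "cx", "cy" (the principal point, pixels), "extrinsics" (4x4, takes a point from camera to world coordinates); the wrist camera has in their place "tool_from_camera" (4x4, takes a point from camera to tool coordinates, whose origin is the TCP and whose axes are the tool frame's). Camera axes: x right, y down, z forward; pixel columns grow to the right and rows downward; lengths in m; the calibration is good to about 2 mm. A picture is of the moment at which its call begins: read the wrist's pose just before it.
- finish_job(): hands the job in, once; it reports no verdict.
Trained networks look in a picture, given as the dict that the camera call returned (one of the last four; its "shot" number tells which), for a name from the list of things; names that differ only in an ending like _2 or _b are one class to them, and where a whole thing is asked for, a point or a joint stands for the part that bears it (a point fixed in the world has none). Each returns a list of dicts, best first, with "confidence" (0 to 1); they miss things now and then, are a little off and sometimes report something else, mostly with a low value. They report only what shows in the picture. A call takes as long as a camera call.
- spotter.trace(name, picture): "pixels" (420x560 bool, what is visible of it) and "point" ([row, column] in pixels, amid what is visible of it).
- spotter.mark_of(name, picture): "point" ([row, column] in pixels: a listed point, or the origin of a listed thing).
The state is a dict: "t": time; "qpos": joint angles; "joint_velocities": joint speeds; "joint_efforts": joint torques, N m; "eef_pos": TCP position; "tool_rot": TCP orientation; "contact_force": force on the tool from outside, world axes, zero at the start; "ft_torque": the same for the moment, N m; "grip_width": finger opening in m.
Only numpy, scipy, OpenCV 4.12 (cv2) and the standard library are available. Lean on these libraries where they do the work, as an engineer would, in place of code of your own. Each camera call takes 0.05 s, during which the arm holds its last target.

### The job

One of the two orange tilt-out bins on the right-hand bench holds the last black end cap. Tilt that bin forward all the way to its stop, then take the end cap out and put it in the brown kraft tray on the left-hand bench. Leave the emptied bin tilted out for refilling and the other bin, with the bracket, shut.

Things in the scene. Friction and masses are not known exactly. Their poses are not given: they have to be found in the camera images.
- cap_bin (a joint): tilt of the orange bin holding the end cap: 0 shut (front panel upright, floor level), 0.75 rad tilted forward to its stop. Pivot: bottom edge of its front panel, 22 mm above the bench. Stiff: stays at any angle; about 2 N at the lip moves it. Bin 130 mm wide (122 inside), 62 deep, walls 4, open on top; sides slope from the panel's top to a back 13 mm high.
- cap_bin_lip (a point): middle of the rounded top edge (lip, 8 mm thick) of that bin's front panel, 100 mm above the bench when shut; moves with the bin. Pivot 78 mm along its -z (below it when shut). x: square to the panel, towards the bin's rear; y: along the lip. Behind the lip a gap 40 mm deep is open: closed fingertips lowered 20 to 25 mm into it can pull the panel forward.
- cap_unit: fixed grey stand of that bin, 146 mm wide, origin under its middle, front facing -x. The bin's pivot lies 45 mm in front of the origin (-x), along y. Side cheeks reach 56 mm above the bench; a clear curved cover over the bin's rear reaches 76 mm. A second, identical stand and bin nearby holds a bracket.
- bracket_bin (a joint): tilt of the other, identical orange bin, in its own stand, which holds a grey angle bracket; 0 shut. It stays shut.
- end_cap: black square tube end cap, 30 x 30 x 19 mm, about 20 g, loose on its bin's floor near mid-width, roughly in line with the bin. Origin: centre of its underside; z out of its top. When the bin tilts it stays on the sloping floor or slides forward to the panel; its faces towards the bin's sides stay upright and can be pinched from above, about 40 mm free on either side.
- kraft_tray: open brown kraft tray, loose, 66 mm (its x) by 130 mm (its y), 42 mm high, walls and floor 2 mm. Origin at the centre of its underside.

How it is judged:
On the way:
1. the bin with the end cap is tilted forward to its stop (within about 9 degrees), the cap still in it (value of joint cap_bin above 0.6 rad and distance between end_cap and cap_bin_lip below 0.1 m), for 0.2 s.
At the end, for the whole second after the job is handed in: The end cap lies at rest inside the kraft tray, any way up; the tray stands upright on the bench; the cap's bin is still tilted out (over 0.5 rad) and the bracket's bin is shut (under 0.17 rad, 10 degrees) (x of end_cap in the frame of kraft_tray between -0.031 and 0.031 m and y of end_cap in the frame of kraft_tray between -0.063 and 0.063 m and z of end_cap in the frame of kraft_tray between -0.002 and 0.036 m and linear speed of end_cap below 0.02 m/s and angle between kraft_tray's own z axis and vertical below 0.1 rad and height (world z) of kraft_tray between -0.015 and 0.015 m and value of joint cap_bin above 0.5 rad and value of joint bracket_bin below 0.17 rad); the robot touches nothing.
It fails at once if the bracket's bin is tilted out by more than 0.25 rad (value of joint bracket_bin above 0.25 rad).
It also fails if it takes over 51 s, if anything falls off the work surface, if the arm or the gripper's body presses on something with over 40 N, if the wrist force passes 120 N, or if a joint passes its speed limit or range.

## Working session

There is one attempt and no reset: what is moved stays moved. The work goes in short steps, Python scripts to look and compute and a shell command to move; the robot and the scene stay as the last step left them, time stands still between calls to the robot, and variables do not carry over. Pictures are saved under pics/ and viewed, and the job is handed in when it is done.

```bash
ls; mkdir -p pics; cat > h.py <<'E'
import numpy as np, cv2
from scipy.spatial.transform import Rotation as R
from rig import arm, eyes, finish_job, spotter
def Tw(c,obs=None):
    if 'extrinsics' in c: return np.array(c['extrinsics'])
    T=np.eye(4);T[:3,:3]=R.from_euler('xyz',obs['tool_rot']).as_matrix();T[:3,3]=obs['eef_pos']
    return T@np.array(c['tool_from_camera'])
def pts(c,T):
    h,w=c['z_map'].shape;f=h/2/np.tan(np.radians(c['fovy'])/2)
    v,u=np.mgrid[:h,:w];z=c['z_map']
    P=np.stack([(u-c['cx'])/f*z,(v-c['cy'])/f*z,z,np.ones_like(z)],-1)@T.T
    P=P[...,:3];P[z==0]=np.nan
    return P
E
python3 - <<'E'
from h import *
o=arm.get_obs();print({k:np.round(v,3) for k,v in o.items()}, arm.nose_length)
for n in ['scene','top','wrist']:
    o=arm.get_obs();c=eyes.read_camera(n);cv2.imwrite(f'pics/{n}0.png',c['color']);T=Tw(c,o);P=pts(c,T)
    print(n,np.round(T,3).tolist(),c['fovy'])
    for nm in ['cap_bin_lip','end_cap','kraft_tray','cap_unit','bracket_bin']:
        for k,fn in(('mark',spotter.mark_of),('trace',spotter.trace)):
            try: L=fn(nm,c)
            except Exception as e: print(nm,k,e);continue
            for d in L[:3]:
                r,q=[int(round(x)) for x in d['point']]
                s=''
                if 'pixels' in d:
                    m=np.array(d['pixels']);s=(m.sum(),np.round(np.nanmedian(P[m],0),3),np.round(np.nanmin(P[m],0),3),np.round(np.nanmax(P[m],0),3))
                print(nm,k,round(d['confidence'],2),r,q,np.round(P[r,q],3),s)
E
```

```text
pics
{'t': np.float64(0.0), 'qpos': array([-1.292,  0.314, -0.048,  1.21 , -0.   ,  1.571]), 'joint_velocities': array([-0.001,  0.001,  0.   ,  0.001, -0.   , -0.   ]), 'joint_efforts': array([-2.0000e-03, -5.3958e+01,  3.3975e+01,  1.9000e-02,  0.0000e+00,
        0.0000e+00]), 'eef_pos': array([ 0.165, -0.576,  0.241]), 'tool_rot': array([-1.571,  0.002, -1.292]), 'contact_force': array([ 0.476, -1.091,  0.115]), 'ft_torque': array([-0.001,  0.011, -0.007]), 'grip_width': np.float64(0.085)} 0.011
scene [[-0.875, -0.292, 0.386, -0.058], [-0.485, 0.528, -0.697, 1.016], [-0.0, -0.797, -0.604, 1.004], [0.0, 0.0, 0.0, 1.0]] 45.00310833503599
cap_bin_lip mark 0.61 215 299 [ 0.51  -0.156  0.041] 
cap_bin_lip mark 0.59 199 298 [ 0.539 -0.206  0.063] 
cap_bin_lip trace 0.71 209 298 [ 0.516 -0.16   0.06 ] (np.int64(780), array([ 0.51 , -0.16 ,  0.061]), array([ 0.463, -0.211,  0.007]), array([ 0.583, -0.111,  0.104]))
kraft_tray mark 0.69 323 216 [0.506 0.32  0.004] 
kraft_tray trace 0.7 320 215 [0.516 0.311 0.002] (np.int64(1537), array([0.521, 0.315, 0.015]), array([ 0.474, -0.365, -0.782
[... 1419 characters left out ...]
,  0.027]), array([ 0.451, -0.273, -0.008]), array([ 0.612, -0.108,  0.106]))
bracket_bin mark it knows: cap_bin_lip, cap_unit, end_cap, kraft_tray
bracket_bin trace 0.63 199 412 [ 0.557 -0.381  0.103] (np.int64(1121), array([ 0.561, -0.407,  0.04 ]), array([ 0.501, -0.481,  0.003]), array([ 0.633, -0.341,  0.106]))
bracket_bin trace 0.57 219 332 [ 0.515 -0.184  0.045] (np.int64(925), array([ 0.52 , -0.183,  0.027]), array([ 0.459, -0.25 ,  0.016]), array([ 0.589, -0.118,  0.106]))
wrist [[0.275, -0.928, -0.252, 0.229], [-0.961, -0.265, -0.073, -0.558], [0.001, 0.262, -0.965, 0.375], [0.0, 0.0, 0.0, 1.0]] 62.63416025325926
bracket_bin mark it knows: cap_bin_lip, cap_unit, end_cap, kraft_tray
```

```bash
python3 - <<'E'
import cv2,numpy as np
a=cv2.imread('pics/top0.png');b=cv2.imread('pics/scene0.png')
x=cv2.resize(a[170:260,270:470],(800,360),interpolation=cv2.INTER_CUBIC)
y=cv2.resize(b[150:250,230:430],(480,240),interpolation=cv2.INTER_CUBIC)
z=cv2.resize(b,(320,240))
cv2.imwrite('pics/m0.png',np.vstack([x,np.hstack([y,z])]))
E
```

```text
(no output)
```

View pics/m0.png

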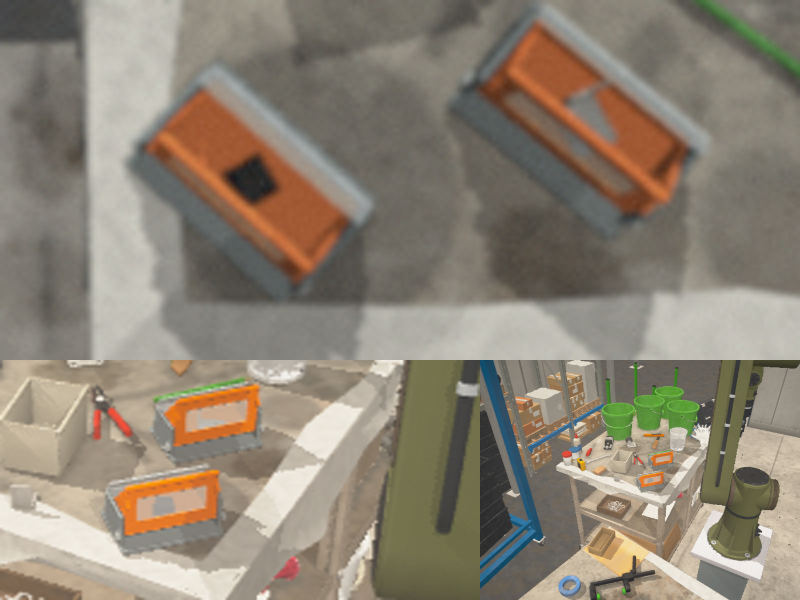

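View pics/top0.png

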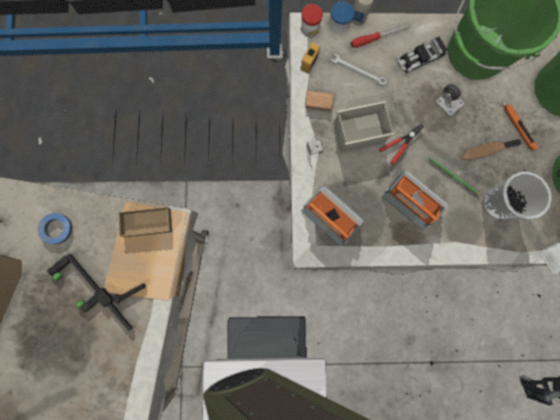

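The top view shows the black cap in the left of the two bins (about row 214, col 334). The bracket is in the right one (row 200, col 415), and the tray is at row 221, col 145. Next I'll fit the lip line.

```bash
python3 - <<'E'
from h import *
c=eyes.read_camera('top');P=pts(c,Tw(c))
def lip(sel,tag):
    q=P[sel]; 
    d=q[:,:2]-q[:,:2].mean(0);w,V=np.linalg.eigh(d.T@d);a=V[:,1];a*=np.sign(a[1])
    t=d@a;n=d@V[:,0];print(tag,len(q),'mean',q.mean(0).round(4),'dir',a.round(3),np.degrees(np.arctan2(a[1],a[0])).round(1),'len',np.ptp(t).round(3),'wid',np.percentile(n,[2,98]).round(4),'mid',(q[:,:2].mean(0)+a*(t.max()+t.min())/2).round(4),'ztop',np.percentile(q[:,2],[5,50,95]).round(4))
x,y,z=P[...,0],P[...,1],P[...,2]
with np.errstate(invalid='ignore'):
    for zz in(0.09,0.095,0.098):
        lip((z>zz)&(z<.115)&(x>.44)&(x<.62)&(y>-.27)&(y<-.09),f'cap{zz}')
        lip((z>zz)&(z<.115)&(x>.48)&(x<.66)&(y>-.5)&(y<-.31),f'br{zz}')
    # tray rim
    s=(z>.03)&(z<.06)&(x>.42)&(x<.62)&(y>.2)&(y<.45)
    r=cv2.minAreaRect(P[s][:,:2].astype(np.float32)*1000);print('tray',r,np.percentile(P[s][:,2],[5,50,95]))
    s=(c['color'].max(-1)<50)&(x>.5)&(x<.56)&(y>-.22)&(y<-.15)
    print('dark',s.sum(),np.nanmedian(P[s],0),[cv2.minAreaRect(P[s][:,:2].astype(np.float32)*1000)])
E
```

```text
cap0.09 162 mean [ 0.5065 -0.1647  0.1008] dir [0.687 0.726] 46.6 len 0.128 wid [-0.0044  0.0038] mid [ 0.506  -0.1653] ztop [0.097  0.1008 0.104 ]
br0.09 168 mean [ 0.5465 -0.3926  0.1005] dir [0.665 0.747] 48.4 len 0.128 wid [-0.0048  0.0036] mid [ 0.5466 -0.3924] ztop [0.0964 0.1007 0.1044]
cap0.095 159 mean [ 0.5062 -0.165   0.1009] dir [0.686 0.727] 46.7 len 0.128 wid [-0.0044  0.0037] mid [ 0.5059 -0.1653] ztop [0.0974 0.1009 0.1041]
br0.095 162 mean [ 0.5458 -0.3931  0.1008] dir [0.663 0.749] 48.5 len 0.127 wid [-0.0043  0.0036] mid [ 0.5463 -0.3925] ztop [0.0969 0.1008 0.1044]
cap0.098 143 mean [ 0.5046 -0.1668  0.1013] dir [0.686 0.728] 46.7 len 0.128 wid [-0.0042  0.0038] mid [ 0.5059 -0.1654] ztop [0.0985 0.1012 0.1044]
br0.098 140 mean [ 0.5453 -0.394   0.1014] dir [0.664 0.748] 48.4 len 0.127 wid [-0.0041  0.0038] mid [ 0.5465 -0.3927] ztop [0.0985 0.1013 0.105 ]
tray ((514.4456176757812, 314.63134765625), (66.58724975585938, 131.14749145507812), 5.50644588470459) [0.03140792 0.03994178 0.04458968]
dark 58 [ 0.52658827 -0.18723951  0.04325432] [((525.939697265625, -186.56080627441406), (21.345033645629883, 19.991613388061523), 30.610694885253906)]
```

Cap bin: lip middle (0.506, -0.165, 0.101), lip direction 46.6°. It measures 128 mm long and 100 mm high, which matches the given sizes. The cap sits 30 mm behind the lip at mid-width. The tray is at (0.514, 0.315), 66 x 131 mm, turned 5.5°. I'll move to a point above the gap, 22 mm behind the lip, with the jaws along the lip (yaw 0.813).

```bash
python3 -m inch '[{"x":-14,"z":22,"y":2,"yaw":-1.05,"gripper":1},{"x":-14,"z":22,"y":2,"yaw":-1.05,"gripper":1},{"x":-14,"z":22,"y":2,"yaw":-1.05,"gripper":1},{"x":-14,"z":22,"y":2,"yaw":-1.05,"gripper":1},{"x":-14,"z":22,"y":2,"yaw":-1.05,"gripper":1},{"x":-14,"z":22,"y":2,"yaw":-1.05,"gripper":1},{"x":-14,"z":22,"y":2,"yaw":-1.05,"gripper":1},{"x":-14,"z":22,"y":2,"yaw":-1.05,"gripper":1}]' 40
cat >> h.py <<'E'
def go(xyz,yaw):
    o=arm.get_obs();M=R.from_euler('xyz',o['tool_rot'])
    d=M.inv().apply(np.array(xyz)-o['eef_pos'])*100
    G=R.from_euler('xyz',[-np.pi/2,0,yaw]);rv=(M.inv()*G).as_rotvec()
    print('cm x y z',d.round(2),'rot',rv.round(3),'q',np.round(o['qpos'],3),'pos',np.round(o['eef_pos'],4),np.round(o['tool_rot'],3),'F',np.round(o['contact_force'],1),'t',o['t'],'w',o['grip_width'])
E
python3 -c "
from h import *
go([.522,-.180,.18],.813)"
```

```text
t: 2.35
eef_pos: [0.3386, -0.3811, 0.2224]
tool_rot: [-1.571, -0.0, -0.24]
contact_force: [1.0, -0.1, -0.1]
grip_width: 0.0001
cm x y z [13.03  4.24 23.89] rot [ 0.    -1.053  0.   ] q [-0.844  0.154 -0.297  1.12  -0.     0.966] pos [ 0.3386 -0.3811  0.2224] [-1.571 -0.    -0.24 ] F [ 1.  -0.1 -0.1] t 2.35 w 0.00012595588074685375
```

```bash
python3 -m inch '[{"x":13,"z":23.9,"y":3,"yaw":-1.053},{"x":13,"z":23.9,"y":3,"yaw":-1.053},{"x":13,"z":23.9,"y":3,"yaw":-1.053},{"x":13,"z":23.9,"y":3,"yaw":-1.053},{"x":13,"z":23.9,"y":3,"yaw":-1.053},{"x":13,"z":23.9,"y":3,"yaw":-1.053},{"x":13,"z":23.9,"y":3,"yaw":-1.053},{"x":13,"z":23.9,"y":3,"yaw":-1.053}]'
python3 - <<'E'
from h import *
o=arm.get_obs();c=eyes.read_camera('wrist');P=pts(c,Tw(c,o));cv2.imwrite('pics/w1.png',c['color'])
for n in['cap_bin_lip','end_cap']:
    for d in spotter.mark_of(n,c)[:2]: r,q=[int(round(x)) for x in d['point']];print(n,d['confidence'],r,q,P[r,q].round(4))
x,y,z=P[...,0],P[...,1],P[...,2]
with np.errstate(invalid='ignore'):
    s=(z>.093)&(z<.115)&(x>.44)&(x<.60)&(y>-.24)&(y<-.09)
    print(s.sum())
    if s.sum()>20:
        q=P[s];print(q.mean(0),cv2.minAreaRect(q[:,:2].astype(np.float32)*1000))
go([.522,-.180,.0875],.813)
E
```

```text
0
cm x y z [12.94 13.49 24.07] rot [ 0.    -1.059  0.   ] q [-0.846  0.154 -0.296  1.12  -0.     0.97 ] pos [ 0.3379 -0.382   0.2224] [-1.571 -0.    -0.246] F [ 0.4  0.4 -0.4] t 2.5 w -0.00017703764864743972invalid input
```

View pics/w1.png

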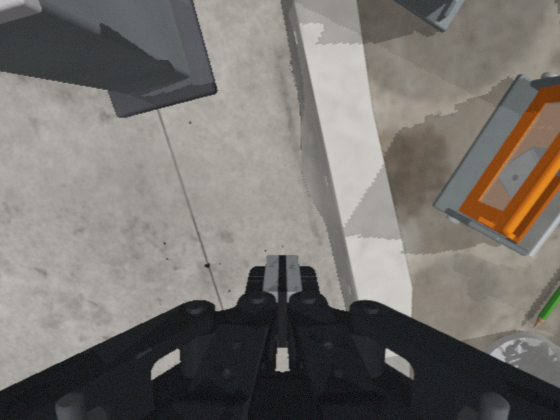

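The move was refused and the arm did not move. The likely cause is that every row needs a gripper value. The wrist picture shows only the bracket bin at the right edge. I'll repeat the move with the gripper given.

```bash
python3 -m inch '[{"x":13,"y":3,"z":23.9,"yaw":-1.05,"gripper":1},{"x":13,"y":3,"z":23.9,"yaw":-1.05,"gripper":1},{"x":13,"y":3,"z":23.9,"yaw":-1.05,"gripper":1},{"x":13,"y":3,"z":23.9,"yaw":-1.05,"gripper":1},{"x":13,"y":3,"z":23.9,"yaw":-1.05,"gripper":1},{"x":13,"y":3,"z":23.9,"yaw":-1.05,"gripper":1},{"x":13,"y":3,"z":23.9,"yaw":-1.05,"gripper":1},{"x":13,"y":3,"z":23.9,"yaw":-1.05,"gripper":1}]'
cat > look.py <<'E'
from h import *
import sys
o=arm.get_obs();c=eyes.read_camera('wrist');P=pts(c,Tw(c,o));cv2.imwrite(sys.argv[1],c['color'])
for n in['cap_bin_lip','end_cap']:
    for d in spotter.mark_of(n,c)[:2]: r,q=[int(round(x)) for x in d['point']];print(n,d['confidence'],r,q,P[r,q].round(4))
x,y,z=P[...,0],P[...,1],P[...,2]
with np.errstate(invalid='ignore'):
    s=(z>.093)&(z<.115)&(x>.44)&(x<.60)&(y>-.24)&(y<-.09)
    print(s.sum())
    if s.sum()>20:
        q=P[s];print(q.mean(0),cv2.minAreaRect(q[:,:2].astype(np.float32)*1000))
go([.522,-.180,.0885],.813)
E
python3 look.py pics/w2.png
```

```text
t: 3.3
eef_pos: [0.5218, -0.1806, 0.192]
tool_rot: [-1.57, 0.0, 0.807]
contact_force: [-0.2, -0.4, -0.1]
grip_width: 0.0
cap_bin_lip 0.95 194 283 [ 0.5194 -0.1763  0.0305]
end_cap 0.77 206 282 [ 0.5244 -0.1822  0.0426]
2308
[ 0.50494019 -0.16420454  0.10076195] ((505.30914306640625, -164.49502563476562), (129.3587646484375, 8.208667755126953), 46.79233932495117)
cm x y z [ 0.17 10.38  0.05] rot [-0.   -0.01 -0.  ] q [-0.335  0.249 -0.249  1.073 -0.     0.433] pos [ 0.5212 -0.1816  0.1923] [-1.571  0.     0.803] F [-0.1 -0.1  0.5] t 3.45 w -0.00016479380200835973
```

View pics/w2.png

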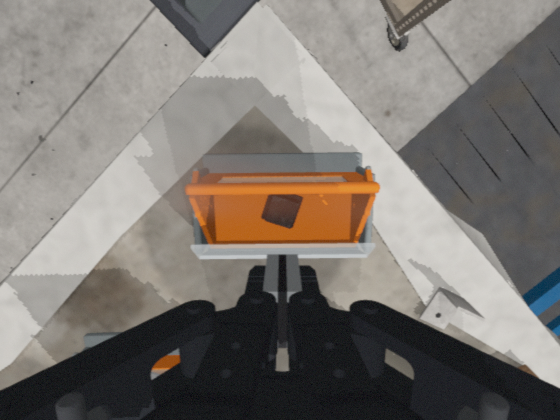

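The picture shows the cap bin at rows 170–255 with the lip along row 188 and the cap at (210, 282), slightly turned. The wrist measurement of the lip agrees with the top view to about 1 mm. I'll lower the fingers into the gap.

```bash
python3 -m inch '[{"x":0.1,"y":4,"z":0,"yaw":-0.01,"gripper":1},{"x":0.1,"y":7.5,"z":0,"yaw":-0.01,"gripper":1},{"x":0.1,"y":9.5,"z":0,"yaw":-0.01,"gripper":1},{"x":0.1,"y":10.3,"z":0,"yaw":-0.01,"gripper":1},{"x":0.1,"y":10.3,"z":0,"yaw":-0.01,"gripper":1},{"x":0.1,"y":10.3,"z":0,"yaw":-0.01,"gripper":1}]'
python3 -c "
from h import *
go([.522,-.180,.0885],.813)"
```

```text
t: 4.05
eef_pos: [0.5229, -0.1808, 0.0904]
tool_rot: [-1.572, -0.001, 0.816]
contact_force: [0.1, 0.8, 0.4]
grip_width: -0.0001
cm x y z [-0.01  0.19  0.12] rot [0.001 0.003 0.001] q [-0.333  0.334 -0.385  0.851  0.     0.422] pos [ 0.5229 -0.1808  0.0904] [-1.572e+00 -1.000e-03  8.160e-01] F [0.1 0.8 0.4] t 4.05 w -8.087760680175314e-05
```

```bash
python3 -m inch '[{"x":0,"y":0,"z":0.9,"yaw":0,"gripper":1},{"x":0,"y":0,"z":1.5,"yaw":0,"gripper":1},{"x":0,"y":0.05,"z":2.1,"yaw":0,"gripper":1},{"x":0,"y":0.15,"z":2.7,"yaw":0,"gripper":1},{"x":0,"y":0.3,"z":3.3,"yaw":0,"gripper":1},{"x":0,"y":0.5,"z":3.8,"yaw":0,"gripper":1},{"x":0,"y":0.8,"z":4.3,"yaw":0,"gripper":1},{"x":0,"y":0.9,"z":4.5,"yaw":0,"gripper":1}]'
python3 -m inch '[{"x":0,"y":0.2,"z":0.3,"yaw":0,"gripper":1},{"x":0,"y":0.4,"z":0.6,"yaw":0,"gripper":1},{"x":0,"y":0.4,"z":0.6,"yaw":0,"gripper":1}]'
```

```text
t: 4.85
eef_pos: [0.4886, -0.1487, 0.0798]
tool_rot: [-1.57, 0.0, 0.818]
contact_force: [2.1, -0.3, 0.1]
grip_width: -0.0001
t: 5.15
eef_pos: [0.4853, -0.1456, 0.0764]
tool_rot: [-1.572, 0.0, 0.818]
contact_force: [2.8, -2.6, 0.0]
grip_width: -0.0001
```

```bash
cat > lip.py <<'E'
from h import *
import sys
c=eyes.read_camera('top');P=pts(c,Tw(c));cv2.imwrite(sys.argv[1],cv2.resize(c['color'][150:270,270:470],(800,480),interpolation=cv2.INTER_CUBIC))
# unit frame: pivot below lip (0.5055,-.165)
X=np.array([.729,-.685]);Y=np.array([.685,.729]);o=np.array([.5055,-.1648])
u=(P[...,:2]-o)@X;v=(P[...,:2]-o)@Y;z=P[...,2]
b,g,r=[c['color'][...,i].astype(int) for i in range(3)]
s=(r>150)&(b<90)&(abs(v)<.068)&(u<-.02)&(u>-.09)&(z<.13)
print(s.sum())
if s.sum()>5:
    uu,zz=u[s],z[s];i=np.argsort(uu)[:15];print('front pts u',uu[i].round(3),'z',zz[i].round(3));print('theta from front',np.arctan2(-uu[i],zz[i]-.022).round(2))
for d in spotter.mark_of('cap_bin_lip',c)[:2]+spotter.mark_of('end_cap',c)[:2]:
    a,q=[int(round(t)) for t in d['point']];print(d['confidence'],a,q,u[a,q].round(3),v[a,q].round(3),z[a,q].round(3))
E
python3 lip.py pics/t1.png
```

```text
110
front pts u [-0.052 -0.052 -0.052 -0.052 -0.051 -0.051 -0.051 -0.051 -0.051 -0.05
 -0.05  -0.05  -0.05  -0.05  -0.05 ] z [0.08  0.076 0.078 0.076 0.08  0.08  0.08  0.084 0.081 0.081 0.08  0.08
 0.083 0.079 0.08 ]
theta from front [0.72 0.76 0.74 0.76 0.73 0.73 0.72 0.69 0.71 0.71 0.72 0.71 0.69 0.72
 0.71]
0.82 234 315 -0.111 0.011 0.552
```

View pics/t1.png

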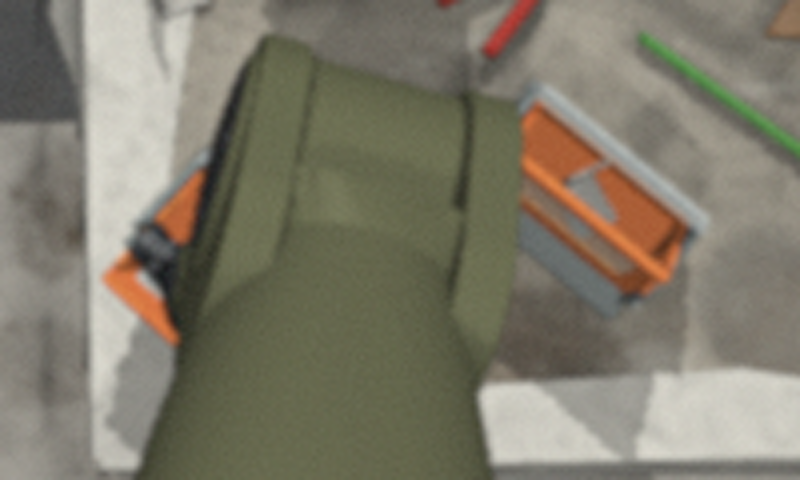

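The arm hides most of the bin. The visible corner of the lip gives about 0.67–0.72 rad, so I'll pull a little further until the force rises at the stop.

```bash
python3 -m inch '[{"x":0,"y":0.15,"z":0.3,"yaw":0,"gripper":1},{"x":0,"y":0.3,"z":0.5,"yaw":0,"gripper":1},{"x":0,"y":0.3,"z":0.5,"yaw":0,"gripper":1},{"x":0,"y":0.3,"z":0.5,"yaw":0,"gripper":1}]'
```

```text
t: 5.7
eef_pos: [0.4853, -0.1453, 0.0762]
tool_rot: [-1.581, 0.001, 0.817]
contact_force: [4.7, -10.9, 13.9]
grip_width: 0.0004
```

The force rose with no further motion (about 14 N up, 12 N sideways), so the bin is at its stop. I'll back off, lift, and look.

```bash
python3 -m inch '[{"x":0,"y":-0.5,"z":-1.2,"yaw":0,"gripper":1},{"x":0,"y":-4,"z":-1.5,"yaw":0,"gripper":1},{"x":0,"y":-8,"z":-3,"yaw":0,"gripper":0.4},{"x":0,"y":-12,"z":-5,"yaw":0,"gripper":0.4},{"x":0,"y":-12,"z":-5,"yaw":0,"gripper":0.4},{"x":0,"y":-12,"z":-5,"yaw":0,"gripper":0.4},{"x":0,"y":-12,"z":-5,"yaw":0,"gripper":0.4}]'
cat > cap.py <<'E'
from h import *
import sys
o=arm.get_obs();c=eyes.read_camera('wrist');P=pts(c,Tw(c,o));img=c['color'].copy()
X=np.array([.729,-.685]);Y=np.array([.685,.729]);O=np.array([.5055,-.1648])
u=(P[...,:2]-O)@X;v=(P[...,:2]-O)@Y;z=P[...,2]
for n in['cap_bin_lip','end_cap']:
    for d in spotter.mark_of(n,c)[:2]: r,q=[int(round(x)) for x in d['point']];print(n,round(d['confidence'],2),r,q,P[r,q].round(4),'uvz',u[r,q].round(4),v[r,q].round(4),z[r,q].round(4))
for d in spotter.trace('end_cap',c)[:2]:
    m=np.array(d['pixels']);print('trace',round(d['confidence'],2),m.sum());
    for k,A in zip('uvz',(u,v,z)): print(k,np.nanpercentile(A[m],[2,10,50,90,98]).round(4))
    print('minrect uv',cv2.minAreaRect(np.stack([u[m],v[m]],-1).astype(np.float32)*1000))
    cs,_=cv2.findContours(m.astype(np.uint8),0,2);cv2.drawContours(img,cs,-1,(0,255,0),1)
cv2.imwrite(sys.argv[1],img)
# lip: highest orange in front
b,g,r=[c['color'][...,i].astype(int) for i in range(3)]
with np.errstate(invalid='ignore'):
    s=(r>140)&(b<90)&(abs(v)<.06)&(u<-.03)&(u>-.09)&(z>.065)&(z<.12)
    print('lip n',s.sum(),'u',np.percentile(u[s],[1,5,50]),'z',np.percentile(z[s],[50,95,99]))
go([.5055,-.1648,.1],.815)
E
python3 cap.py pics/w3.png; python3 lip.py pics/t2.png
```

```text
t: 6.4
eef_pos: [0.5161, -0.1751, 0.1915]
tool_rot: [-1.567, 0.001, 0.818]
contact_force: [0.3, -0.4, -0.9]
grip_width: 0.0516
cap_bin_lip 0.79 121 281 [ 0.4675 -0.1299  0.0804] uvz -0.0516 -0.0006 0.0804
end_cap 0.57 201 284 [ 0.5136 -0.17    0.0573] uvz 0.0095 0.0018 0.0573
trace 0.59 1327
u [-0.0052 -0.0023  0.0086  0.0216  0.0247]
v [-0.0147 -0.0105  0.0009  0.0117  0.0161]
z [0.0363 0.0449 0.0516 0.0581 0.0602]
minrect uv ((12.764408111572266, 0.8012065887451172), (29.643299102783203, 30.2681827545166), 65.67633056640625)
lip n 4497 u [-0.05429614 -0.05362251 -0.04617755] z [0.07672686 0.08059277 0.08119005]
cm x y z [0.02 9.2  1.52] rot [-0.003  0.003 -0.001] q [-0.327  0.24  -0.262  1.072  0.     0.425] pos [ 0.5167 -0.1754  0.1919] [-1.568e+00  1.000e-03  8.180e-01] F [-0.5 -0.7 -0.9] t 6.6 w 0.05118274796845053
245
front pts u [-0.053 -0.053 -0.053 -0.053 -0.052 -0.052 -0.052 -0.052 -0.052 -0.052
 -0.052 -0.052 -0.052 -0.052 -0.052] z [0.08  0.085 0.082 0.076 0.077 0.079 0.078 0.078 0.082 0.079 0.079 0.079
 0.082 0.078 0.079]
theta from front [0.74 0.7  0.72 0.77 0.76 0.74 0.75 0.75 0.71 0.74 0.74 0.73 0.71 0.75
 0.74]
0.78 232 315 -0.04 0.003 0.074
0.58 223 148 -0.321 0.354 0.0
0.66 217 333 0.026 -0.006 0.046
```

View pics/w3.png

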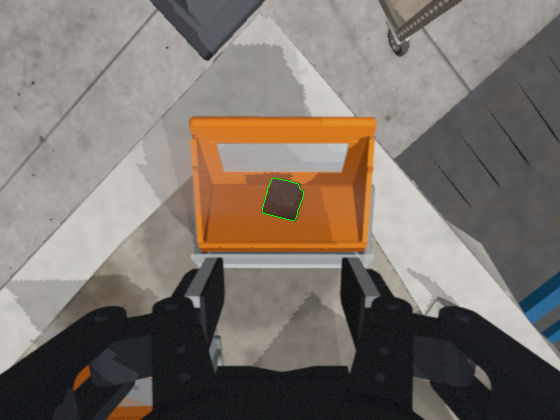

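The picture shows the bin tilted out with the lip along row 122 (u -52 mm, z 80 mm), which puts the tilt at 0.73–0.75. The cap lies on the sloping floor at (201, 284), turned about 15°. I'll measure the floor and cap surfaces more closely before choosing the grasp height.

```bash
python3 - <<'E'
from h import *
o=arm.get_obs();c=eyes.read_camera('wrist');P=pts(c,Tw(c,o))
X=np.array([.729,-.685]);Y=np.array([.685,.729]);O=np.array([.5055,-.1648])
u=(P[...,:2]-O)@X;v=(P[...,:2]-O)@Y;z=P[...,2]
th=.74
U=u*np.cos(th)+(z-.022)*np.sin(th);W=-u*np.sin(th)+(z-.022)*np.cos(th)
L=spotter.trace('end_cap',c)
m=np.array(L[0]['pixels'])&np.isfinite(u)
k=cv2.erode(m.astype(np.uint8),np.ones((5,5)))>0
print('cap W',np.percentile(W[k],[5,25,50,75,95]).round(4),'U',np.percentile(U[k],[2,50,98]).round(4),'v',np.percentile(v[k],[2,50,98]).round(4))
t=m&(W>.008);print('rect U,v',cv2.minAreaRect(np.stack([U[t],v[t]],-1).astype(np.float32)*1000))
cs,_=cv2.findContours(m.astype(np.uint8),0,2)
a=cv2.approxPolyDP(max(cs,key=cv2.contourArea),4,True)[:,0];
for q,r in a: print(r,q,'u v z',u[r,q].round(4),v[r,q].round(4),z[r,q].round(4),'U W',U[r,q].round(4),W[r,q].round(4))
b,g,rr=[c['color'][...,i].astype(int) for i in range(3)]
for lo,hi in((-.05,-.02),(.02,.05)):
    f=(rr>110)&(b<90)&(v>lo)&(v<hi)&(u>-.06)&(u<.06)&(z>.015)
    for zc in range(175,246,10):
        g2=f.copy();g2[:zc]=0;g2[zc+3:]=0
        if g2.sum(): print('row',zc,'u',np.median(u[g2]).round(4),'z',np.median(z[g2]).round(4),'U',np.median(U[g2]).round(4),'W',np.median(W[g2]).round(4))
E
```

```text
cap W [0.0065 0.015  0.02   0.0206 0.0212] U [0.0137 0.0286 0.0367] v [-0.0122 -0.      0.012 ]
rect U,v ((23.271770477294922, 0.6004886627197266), (25.58678436279297, 24.34466552734375), 72.68203735351562)
176 271 u v z -0.0062 -0.0083 0.0429 U W 0.0095 0.0196
209 261 u v z 0.0204 -0.0166 0.0484 U W 0.0329 0.0058
217 294 u v z 0.0261 0.0106 0.0526 U W 0.0399 0.005
189 301 u v z 0.006 0.0169 0.036 U W 0.0138 0.0063
180 294 u v z -0.0036 0.0105 0.0468 U W 0.0141 0.0207
row 175 u -0.0046 z 0.0326 U 0.0037 W 0.0109
row 185 u 0.0049 z 0.0284 U 0.0078 W 0.0014
row 195 u 0.0123 z 0.0352 U 0.018 W 0.0014
row 205 u 0.0195 z 0.0419 U 0.0278 W 0.0015
row 215 u 0.0264 z 0.0485 U 0.0373 W 0.0016
row 225 u 0.0332 z 0.0547 U 0.0466 W 0.0017
row 235 u 0.0398 z 0.0608 U 0.0555 W 0.0018
row 245 u 0.0447 z 0.0706 U 0.0657 W 0.0058
row 175 u -0.0047 z 0.0327 U 0.0036 W 0.011
row 185 u 0.0048 z 0.028 U 0.0076 W 0.0013
row 195 u 0.0122 z 0.0349 U 0.0178 W 0.0013
row 205 u 0.0194 z 0.0419 U 0.0277 W 0.0016
row 215 u 0.0263 z 0.0483 U 0.0373 W 0.0017
row 225 u 0.0332 z 0.0546 U 0.0464 W 0.0018
row 235 u 0.0397 z 0.0606 U 0.0554 W 0.0018
row 245 u 0.0445 z 0.0708 U 0.0658 W 0.0061
```

Floor at W≈1.6 mm and cap top at 20.6 mm, so the thickness of 19 mm matches. The cap's centre is near u=10, v=0.5, z=46 mm, turned about 14°. I'll grasp with the tips at z≈44 mm, the jaws along the lip and the tool turned 0.1 rad towards the cap.

```bash
python3 -c "
from h import *
go([.5102,-.1685,.0545],.715)"
```

```text
cm x y z [ 0.02 13.86  1.05] rot [-0.     0.103 -0.   ] q [-0.327  0.239 -0.26   1.072  0.     0.425] pos [ 0.5177 -0.1759  0.1931] [-1.57   0.     0.818] F [-0.6 -0.3 -0.2] t 6.85 w 0.05146812709271158
```

```bash
python3 -m inch '[{"x":0,"y":4,"z":1,"yaw":0.1,"gripper":0.4},{"x":0,"y":8,"z":1,"yaw":0.1,"gripper":0.4},{"x":0,"y":11,"z":1,"yaw":0.1,"gripper":0.4},{"x":0,"y":12.6,"z":1,"yaw":0.1,"gripper":0.4},{"x":0,"y":13.4,"z":1,"yaw":0.1,"gripper":0.4},{"x":0,"y":13.8,"z":1,"yaw":0.1,"gripper":0.4},{"x":0,"y":13.8,"z":1,"yaw":0.1,"gripper":0.4}]'
python3 -c "
from h import *
go([.5102,-.1685,.0545],.715)"
```

```text
t: 7.55
eef_pos: [0.5109, -0.1693, 0.0556]
tool_rot: [-1.571, -0.0, 0.718]
contact_force: [-0.1, -0.3, -0.4]
grip_width: 0.0514
cm x y z [-0.01  0.11  0.11] rot [0.    0.003 0.   ] q [-0.32   0.348 -0.457  0.765  0.     0.533] pos [ 0.5109 -0.1693  0.0556] [-1.571 -0.     0.718] F [-0.1 -0.3 -0.4] t 7.55 w 0.051446320647571
```

```bash
python3 -m inch '[{"x":0,"y":0.1,"z":0.1,"yaw":0,"gripper":0.6},{"x":0,"y":0.1,"z":0.1,"yaw":0,"gripper":0.7},{"x":0,"y":0.1,"z":0.1,"yaw":0,"gripper":0.8},{"x":0,"y":0.1,"z":0.1,"yaw":0,"gripper":0.9},{"x":0,"y":0.1,"z":0.1,"yaw":0,"gripper":0.9},{"x":0,"y":0.1,"z":0.1,"yaw":0,"gripper":0.9}]' 30
```

```text
t: 8.15
eef_pos: [0.5106, -0.1685, 0.0552]
tool_rot: [-1.572, -0.001, 0.718]
contact_force: [0.1, 0.7, 6.0]
grip_width: 0.0295
```

It's gripped at 29.5 mm, which is the cap's width. I'll lift and check.

```bash
python3 -m inch '[{"x":0,"y":-0.6,"z":0,"yaw":0,"gripper":0.9},{"x":0,"y":-2,"z":0,"yaw":0,"gripper":0.9},{"x":0,"y":-5,"z":0,"yaw":0,"gripper":0.9},{"x":0,"y":-9,"z":0,"yaw":0,"gripper":0.9},{"x":0,"y":-13,"z":0,"yaw":0,"gripper":0.9},{"x":0,"y":-15,"z":0,"yaw":0,"gripper":0.9},{"x":0,"y":-15,"z":0,"yaw":0,"gripper":0.9}]'
python3 - <<'E'
from h import *
c=eyes.read_camera('wrist');cv2.imwrite('pics/w4.png',c['color'])
go([.5144,.3146,.2],-.0961)
go([.5144,.3146,.2],.096)
E
```

```text
t: 8.85
eef_pos: [0.5121, -0.1692, 0.2082]
tool_rot: [-1.576, -0.003, 0.718]
contact_force: [-0.4, 0.2, -1.1]
grip_width: 0.0295
cm x y z [32.06  0.54 36.19] rot [0.002 0.814 0.003] q [-0.319  0.213 -0.263  1.091 -0.     0.534] pos [ 0.511  -0.1688  0.2059] [-1.574 -0.002  0.718] F [-0.4 -0.2  0.2] t 8.9 w 0.029541512621391586
cm x y z [32.06  0.54 36.19] rot [0.002 0.622 0.002] q [-0.319  0.213 -0.263  1.091 -0.     0.534] pos [ 0.511  -0.1688  0.2059] [-1.574 -0.002  0.718] F [-0.4 -0.2  0.2] t 8.9 w 0.029541512621391586
```

View pics/w4.png

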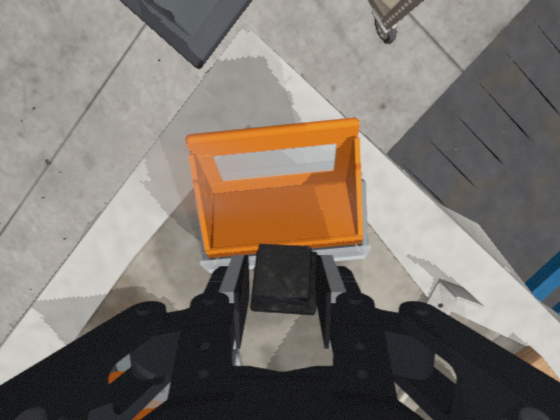

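The cap is held securely between the pads (around 280, 285) and the bin stays tilted out, empty. Before crossing I'll re-measure the tray and check the heights on the way.

```bash
python3 - <<'E'
from h import *
c=eyes.read_camera('top');P=pts(c,Tw(c));x,y,z=P[...,0],P[...,1],P[...,2]
cv2.imwrite('pics/t3.png',c['color'])
with np.errstate(invalid='ignore'):
    s=(z>.03)&(z<.06)&(x>.42)&(x<.62)&(y>.2)&(y<.45)
    print(s.sum(),cv2.minAreaRect(P[s][:,:2].astype(np.float32)*1000))
    for y0 in np.arange(-.1,.6,.1):
        print(round(y0,1),[ (np.nanmax(z[(y>y0)&(y<y0+.1)&(x>a)&(x<a+.1)],initial=-9)).round(2) for a in np.arange(.2,.8,.1)])
go([.5144,.3146,.16],1.667)
E
```

```text
249 ((514.5910034179688, 314.56707763671875), (66.30756378173828, 131.9201202392578), 5.526698112487793)
-0.1 [np.float64(0.79), np.float64(0.78), np.float64(0.74), np.float64(0.08), np.float64(0.0), np.float64(0.01), np.float64(0.01)]
0.0 [np.float64(-0.89), np.float64(-0.89), np.float64(-0.9), np.float64(-0.9), np.float64(-0.9), np.float64(-0.9), np.float64(-0.89)]
0.1 [np.float64(-0.89), np.float64(-0.9), np.float64(-0.05), np.float64(0.01), np.float64(-0.9), np.float64(-0.89), np.float64(-0.89)]
0.2 [np.float64(0.01), np.float64(0.01), np.float64(0.05), np.float64(0.05), np.float64(-0.9), np.float64(-0.9), np.float64(-0.89)]
0.3 [np.float64(0.03), np.float64(0.03), np.float64(0.05), np.float64(0.05), np.float64(-0.9), np.float64(-0.9), np.float64(-0.89)]
0.4 [np.float64(0.03), np.float64(0.03), np.float64(0.03), np.float64(0.0), np.float64(0.0), np.float64(-0.9), np.float64(-0.89)]
0.5 [np.float64(0.0), np.float64(0.03), np.float64(0.03), np.float64(0.02), np.float64(0.0), np.float64(-0.9), np.float64(-0.89)]
cm x y z [32.11  4.42 36.09] rot [ 0.001 -0.949 -0.   ] q [-0.319  0.214 -0.265  1.091 -0.     0.534] pos [ 0.5099 -0.1685  0.2043] [-1.571 -0.     0.718] F [-0.3 -0.3  0. ] t 8.95 w 0.029575329116722573
```

View pics/t3.png

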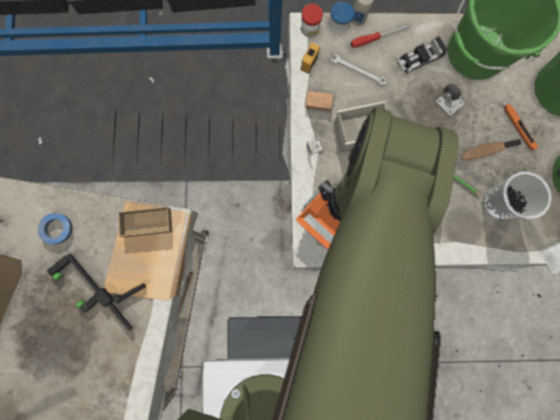

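The way across is clear: nothing is above 50 mm, and the tray is unmoved at (0.5146, 0.3146). I'll move over in steps.

```bash
python3 -m inch '[{"x":3,"y":0,"z":3.4,"yaw":-0.1,"gripper":0.9},{"x":6,"y":0,"z":6.7,"yaw":-0.2,"gripper":0.9},{"x":9,"y":0,"z":10.1,"yaw":-0.3,"gripper":0.9},{"x":12,"y":0,"z":13.5,"yaw":-0.4,"gripper":0.9},{"x":15,"y":0,"z":16.9,"yaw":-0.5,"gripper":0.9},{"x":18,"y":0,"z":20.2,"yaw":-0.6,"gripper":0.9},{"x":21,"y":0,"z":23.6,"yaw":-0.7,"gripper":0.9},{"x":21,"y":0,"z":23.6,"yaw":-0.7,"gripper":0.9}]'
python3 -c "
from h import *
go([.5146,.3146,.15],1.667)"
```

```text
t: 9.75
eef_pos: [0.5115, 0.1519, 0.2023]
tool_rot: [-1.568, -0.001, 1.426]
contact_force: [0.1, -0.2, -0.2]
grip_width: 0.0299
cm x y z [16.14  5.25  2.03] rot [-0.003 -0.241  0.001] q [ 0.288  0.211 -0.274  1.088  0.002  0.433] pos [0.5115 0.1519 0.2023] [-1.568e+00 -1.000e-03  1.426e+00] F [ 0.1 -0.2 -0.2] t 9.75 w 0.02993503072606297
```

```bash
python3 -m inch '[{"x":4,"y":0,"z":0.5,"yaw":-0.06,"gripper":0.9},{"x":8,"y":0,"z":1,"yaw":-0.12,"gripper":0.9},{"x":12,"y":1,"z":1.5,"yaw":-0.18,"gripper":0.9},{"x":15,"y":3,"z":1.9,"yaw":-0.24,"gripper":0.9},{"x":16.1,"y":5.2,"z":2,"yaw":-0.24,"gripper":0.9},{"x":16.1,"y":5.2,"z":2,"yaw":-0.24,"gripper":0.9},{"x":16.1,"y":5.2,"z":2,"yaw":-0.24,"gripper":0.9}]'
python3 - <<'E'
from h import *
o=arm.get_obs();c=eyes.read_camera('wrist');P=pts(c,Tw(c,o));cv2.imwrite('pics/w5.png',c['color'])
x,y,z=P[...,0],P[...,1],P[...,2]
with np.errstate(invalid='ignore'):
    s=(z>.03)&(z<.055)&(x>.42)&(x<.62)&(y>.2)&(y<.45)
    print(s.sum(),cv2.minAreaRect(P[s][:,:2].astype(np.float32)*1000))
for d in spotter.trace('end_cap',c)[:1]:
    m=np.array(d['pixels']);print(d['confidence'],np.nanpercentile(z[m],[1,50,99]).round(3))
go([.5146,.3146,.035],1.667)
E
```

```text
t: 10.45
eef_pos: [0.5166, 0.3082, 0.151]
tool_rot: [-1.568, 0.002, 1.657]
contact_force: [-0.4, -0.4, 0.9]
grip_width: 0.0298
3077 ((514.4237670898438, 316.22064208984375), (66.31907653808594, 130.5916290283203), 5.633471488952637)
cm x y z [ 0.64 11.79  0.28] rot [ 0.    -0.011 -0.   ] q [ 0.537  0.367 -0.181  1.023 -0.     0.452] pos [0.5179 0.3085 0.1529] [-1.571  0.     1.656] F [ 0.8  0.2 -0.1] t 10.55 w 0.029670377571238415
```

View pics/w5.png

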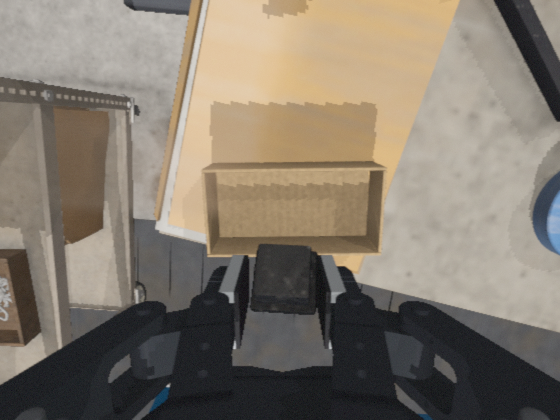

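The tray from the wrist view, (0.514, 0.316), agrees with the top view. The cap is held at (280, 285) and is still just behind the tray's near wall in the picture because of parallax. I'll lower it, biased 4 mm towards -x because the cap sits off the tool centre.

```bash
python3 -m inch '[{"x":0.7,"y":2,"z":0.7,"yaw":0,"gripper":0.9},{"x":0.7,"y":5,"z":0.7,"yaw":0,"gripper":0.9},{"x":0.7,"y":8,"z":0.7,"yaw":0,"gripper":0.9},{"x":0.7,"y":10,"z":0.7,"yaw":0,"gripper":0.9},{"x":0.7,"y":11,"z":0.7,"yaw":0,"gripper":0.9},{"x":0.7,"y":11.5,"z":0.7,"yaw":0,"gripper":0.9},{"x":0.7,"y":11.5,"z":0.7,"yaw":0,"gripper":0.9}]'
```

```text
t: 11.25
eef_pos: [0.5105, 0.3158, 0.0379]
tool_rot: [-1.571, -0.0, 1.657]
contact_force: [-0.3, 0.5, 0.2]
grip_width: 0.0295
```

```bash
python3 -m inch '[{"x":0,"y":0.4,"z":0,"yaw":0,"gripper":0.9},{"x":0,"y":0.4,"z":0,"yaw":0,"gripper":0.6},{"x":0,"y":0.4,"z":0,"yaw":0,"gripper":0.45},{"x":0,"y":0.4,"z":0,"yaw":0,"gripper":0.45},{"x":0,"y":0.4,"z":0,"yaw":0,"gripper":0.45}]'
python3 -m inch '[{"x":0,"y":-2,"z":0,"yaw":0,"gripper":0.45},{"x":0,"y":-6,"z":0,"yaw":0,"gripper":0.45},{"x":0,"y":-10,"z":0,"yaw":0,"gripper":0.45},{"x":0,"y":-14,"z":0,"yaw":0,"gripper":0.45},{"x":0,"y":-15,"z":0,"yaw":0,"gripper":0.45},{"x":0,"y":-15,"z":0,"yaw":0,"gripper":0.45},{"x":0,"y":-15,"z":-4,"yaw":0,"gripper":0.45},{"x":0,"y":-15,"z":-6,"yaw":0,"gripper":0.45}]'
cat > fin.py <<'E'
from h import *
o=arm.get_obs();c=eyes.read_camera('wrist');P=pts(c,Tw(c,o));cv2.imwrite('pics/w6.png',c['color'])
x,y,z=P[...,0],P[...,1],P[...,2]
C=np.array([.5145,.3155]);a=.097
with np.errstate(invalid='ignore'):
    s=(z>.03)&(z<.055)&(x>.42)&(x<.62)&(y>.2)&(y<.45)
    print('tray',s.sum(),cv2.minAreaRect(P[s][:,:2].astype(np.float32)*1000))
for d in spotter.trace('end_cap',c)[:2]:
    m=np.array(d['pixels']);q=np.nanmedian(P[m],0);e=q[:2]-C
    print('cap',round(d['confidence'],2),m.sum(),d['point'],q.round(4),'in tray',(e@[np.cos(a),np.sin(a)]).round(4),(e@[-np.sin(a),np.cos(a)]).round(4),'z',np.nanpercentile(z[m],[2,98]).round(4))
c=eyes.read_camera('top');P=pts(c,Tw(c));cv2.imwrite('pics/t4.png',c['color'])
x,y,z=P[...,0],P[...,1],P[...,2]
b,g,r=[c['color'][...,i].astype(int) for i in range(3)]
X=np.array([.729,-.685]);Y=np.array([.685,.729])
for n,O in(('cap',[.5055,-.1648]),('br',[.546,-.393])):
    u=(P[...,:2]-O)@X;v=(P[...,:2]-O)@Y
    with np.errstate(invalid='ignore'):
        s=(r>130)&(b<90)&(abs(v)<.05)&(u<.03)&(u>-.09)&(z>.07)&(z<.12)
        print(n,s.sum(),'lip u',np.percentile(u[s],[3,50]).round(3),'z',np.percentile(z[s],[50,97]).round(3))
o=arm.get_obs();print(o['t'],o['contact_force'].round(1),o['grip_width'])
E
python3 fin.py
```

```text
t: 11.75
eef_pos: [0.5102, 0.3162, 0.0336]
tool_rot: [-1.571, -0.0, 1.658]
contact_force: [-0.2, -0.1, -0.6]
grip_width: 0.047
t: 12.55
eef_pos: [0.5704, 0.3209, 0.1811]
tool_rot: [-1.569, 0.001, 1.658]
contact_force: [0.4, 0.5, 0.2]
grip_width: 0.0469
tray 2681 ((514.4842529296875, 316.173583984375), (66.16585540771484, 130.4731903076172), 5.564927101135254)
cap 0.75 1244 [137.2, 285.6] [0.5212 0.3191 0.0215] in tray 0.007 0.0029 z [0.0032 0.0233]
cap 188 lip u [-0.053 -0.047] z [0.078 0.083]
br 133 lip u [-0.004 -0.   ] z [0.1   0.105]
12.7 [-0.8  0.1 -0.3] 0.04693582753882987
```

View pics/w6.png

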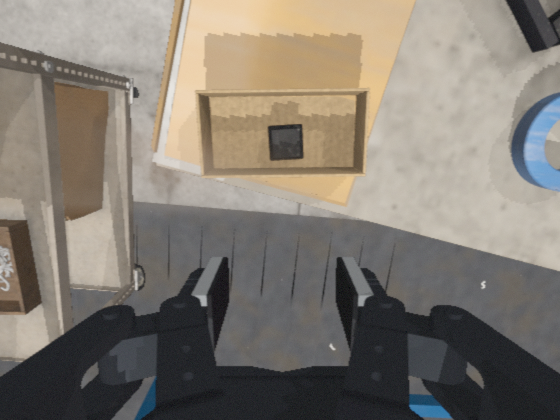

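View pics/t4.png

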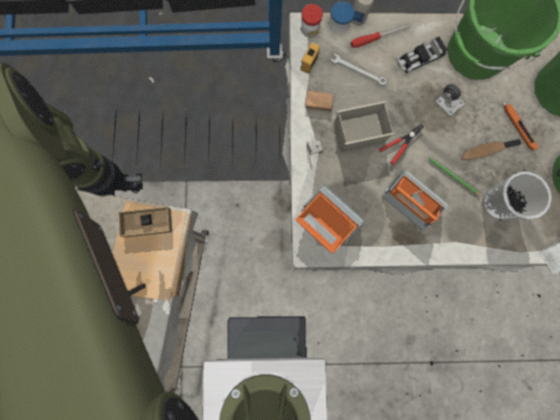

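The cap lies flat in the tray (142, 285 in the wrist view; 218, 146 in the top view), 7 and 3 mm from the tray's centre. The cap bin is still tilted out (lip at u -53, z 80 mm), the bracket bin is shut (lip z 100 mm), and the arm is clear.

```bash
python3 -c "
from rig import finish_job
print(finish_job())"
```

```text
the job is handed in; nothing more can be done
None
```

The end cap is in the kraft tray, its bin is still tilted out, and the bracket's bin is shut. I handed the job in at about 12.7 s, and the system gave no verdict.

- **Bin:** I pulled the lip forward with closed fingertips until the force rose to about 18 N with no further motion. The lip position gives a tilt of 0.73–0.75 rad, with the cap still in the bin.
- **Cap:** I pinched it on its side faces (29.5 mm opening, 30 N), lifted it out, and let it go just above the tray floor.
- **Last checks:**
  - The cap lies flat, about 7 mm and 3 mm from the tray's centre, with its top at z ≈ 22 mm.
  - The tray has not moved and is upright.
  - The cap bin's lip is at the stop position, and the bracket bin's lip is at its shut height of 100 mm.
  - The gripper is well clear, with no contact force beyond sensor noise.

**What went wrong or disagreed:** one move was refused as invalid input, probably because its rows had no gripper value. The arm did not move, and I repeated it with the value given. The cap was turned about 14° in the bin, so I turned the gripper 0.1 rad to help it grip. No final check failed.

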